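# Draw the filter plate from its housing and hold it to the light

## Task

The filter in the housing on the desk has to be checked against the light. Press the sprung latch knob fully down and, keeping it down, turn it clockwise to its stop, lift the hood flap by its bar handle until it stands fully open, and pull out the filter plate, the one with the broad tab; leave the blank plate with the narrow tab in its slot, the hood standing open, and the things round about alone. Finish while still holding the filter plate in the gripper: upright, its flat face squarely towards the window (straight ahead of the robot), its lower edge at least 15 cm above the desk, still and touching nothing else.

Things in the scene. Friction and masses are not known exactly. Their poses are not given: they have to be found in the camera images.
- filter_unit: grey filter housing fixed on the desk, 130 (x) x 170 (y) x 90 mm high (flat deck), origin under its centre, z up; its front (-x) faces the robot's right (yaw 1.2 to 1.9 rad). Two slots in the deck, 84 (x) x 12 (y), 60 mm deep, at x -2 and y -62 or -14 mm, under the hood flap (y -80 to +5): one holds the filter plate, one the blank plate. Latch knob at x -10, y +50 mm
- flap (a joint): aluminium hood flap, a shell 110 (x) x 85 (y) x 32 mm high over the slots, hinged along the unit's y at the back of the deck; 0 shut, grows as its front rises, 1.75 rad fully open (leaning back past upright). Stiff hinge, stays where it is left; about 2 N at the handle moves it. Locked shut by the latch tongue
- flap_handle (a point): centre of the flap's handle: round steel bar, 10 mm diameter, 72 mm long along the unit's y, on an arm 32 mm to either side, 40 mm in front of the hood's front face; shut, 105 mm above the desk, 150 mm in front of the hinge line and 15 mm above it. Turns with the flap
- flap_hinge (a point): point on the flap's hinge line in the middle of the flap's width: unit x = +60, y = -38, z = +90 mm; the hinge line runs along the unit's y
- latch (a joint): turn of the knob and the steel tongue under it: 0 locked, tongue pointing to the unit's -y over an ear of the hood; grows clockwise seen from above to its stop at 1.25 rad, tongue clear of the hood. Stays where left; friction 0.04 N m. Turns only while pressed: a nub on the knob must pass beneath a fixed guard until about 1.2 rad
- knob (a joint): press of the latch knob, m: 0 up, 0.007 fully down; spring of 2.7 N at the start, 9 N fully down. More than 0.005 frees it to turn
- knob_grip (a point): middle of the knob's grip bar, black, 46 mm long (this point's y, at the start the unit's y), 14 mm thick (its x), 24 mm high; top 12 mm above this point, at the start 142 mm above the desk. It stands on a flange of 26 mm radius, top 12 mm below this point, on which fingertips can press. The hood's side is 45 mm from the knob's axis
- filter_plate: loose aluminium-framed filter plate, 55 to 115 g: 80 mm wide (x), 8 mm thick (y, normal of its flat face), 60 mm high, with a broad pull tab on top, 50 mm wide, 8 mm thick, up to 85 mm above the origin. Origin in the middle of its lower edge, z up. It stands on a slot's floor 30 mm above the desk; the tab rises 25 mm above the deck under the hood
- filter_tab (a point): point in the middle of the filter plate's tab, 74 mm above the plate's lower edge, 11 mm below the tab's top; axes as the plate's
- blank_plate: loose blank plate, size, origin and axes as the filter plate but solid and with a narrow tab, 18 mm wide (x), 8 mm thick (y), 28 mm high; stands in the other slot, 48 mm from the filter plate
- window (a point): mere reference point in the air over the desk, on the way to the window behind it; its x axis is world x, straight from the robot to the window (the plate need not be brought here)
- tape_roll: roll of tape, diameter 62 mm, 18 mm high, lying on the desk in front of the test tube rack; origin under its centre
- dropper_bottle: brown dropper bottle, diameter 30 mm, 97 mm high, standing behind the test tube rack; origin under its centre
- petri_dish: glass petri dish, diameter 64 mm, 17 mm high, on the desk in front of the test tube rack, to the left of the tape; origin under its centre

How it is judged (in metres and radians):
On the way, in this order (a step that is already met when the one before it is completed fails the run):
1. the latch knob is being turned while pressed down (over 4.5 mm) (value of joint knob above 0.0045 m and value of joint latch between 0.3 and 1 rad), for 0.05 s.
2. the latch knob has been pressed and turned clockwise to (within 0.2 rad of) its stop, the flap still shut (value of joint latch above 1.05 rad and value of joint flap below 0.15 rad), for 0.2 s.
3. the hood flap has been opened (1.5 rad or more), the filter plate still in its slot (value of joint flap above 1.5 rad and z of filter_plate in the frame of filter_unit below 0.05 m), for 0.2 s.
4. the filter plate has been drawn up out of its slot, held by the fingers (z of filter_plate in the frame of filter_unit above 0.095 m and contact force between the fingers and filter_plate above 1 N), for 0.1 s.
At the end, for the whole second after the job is handed in: Fingers hold the filter plate still: lower edge 0.147 m or more above the desk, upright within 0.2 rad, face within 0.17 rad of square to the window, touching no housing or blank plate; flap over 1.4 rad, latch over 1.0 rad, blank plate raised under 10 mm (contact force between the fingers and filter_plate above 1 N and height (world z) of filter_plate above 0.147 m and angle between filter_plate's own z axis and vertical below 0.2 rad and angle between the y axis of filter_plate and the x axis of window, either way round below 0.17 rad and linear speed of filter_plate below 0.03 m/s and contact force between filter_plate and filter_unit below 0.1 N and contact force between filter_plate and blank_plate below 0.1 N and value of joint flap above 1.4 rad and value of joint latch above 1 rad and z of blank_plate in the frame of filter_unit below 0.04 m); the arm keeps its last pose, push and grip.
It fails at once if the blank plate is drawn out (raised by more than 30 mm) (z of blank_plate in the frame of filter_unit above 0.06 m).
It fails at once if the tape, dropper bottle or petri dish is moved by more than 30 mm (distance of any of tape_roll, dropper_bottle, petri_dish from where it was at the start of the episode above 0.03 m).
It also fails if it takes over 61 s, if anything falls off the work surface, if the arm or the gripper's body presses on something with over 40 N, if the wrist force passes 120 N, or if a joint passes its speed limit or range.

## Robot

A 6-joint arm with a two-finger parallel gripper is mounted at the origin on a cart in front of the work surface, level with it; the furniture and walls round the work are solid. World frame = base frame: x ahead of the robot, y to its left, z up, the work surface at z = 0. Lengths are in mm, angles in rad, forces in N, time in s.
With the tool pointing down it reaches from about 275 to 750 mm from the base axis. Payload 10.2 kg.
Tool frame: the origin (TCP) lies midway between the tips of the shut fingers; the grasp point (between the pads) lies 19 mm behind it; z points along the fingers, y is the direction in which the jaws open and shut (so a half turn about z gives the same grasp; the last joint's range is limited). The gripper opens to 85 mm and grips with 20 to 120 N. Pads are 22 mm wide; open, the fingers measure 114 mm over their backs; the gripper's body (76 mm by 85 mm) begins 54 mm behind the grasp point. The pads swing forward as they close: fully open they stand 13 mm farther back than shut.
Start: joints at [1.029, 0.313, 1.498, -0, 1.331, -0.223], TCP at [164.562, 498.548, 198.294] pointing down, gripper open.
Joint ranges: [-2.94, 2.94], [-0.97, 2.17], [0.19, 2.56], [-1.23, 4.37], [0.02, 3.11], [-2.88, 2.88]. Speed limits (rad/s): [2.39, 2.39, 3.01, 3.14, 3.14, 3.14].

## Interface

Orientations are given as a unit quaternion [w, x, y, z].
In Python, from rig import sense, optics, ctrl gives the robot as it stands.
- The arm moves only by the tool play_rows, never from a script. Its argument "plan" is a list of rows, each a list of 7 numbers: the shift along the world's x, y, z in mm, then the turn, a rotation vector about the world's x, y, z in rad, then the opening, from -1 (shut) to 1 (fully open), so that 0 is half open. A call has 1 to 5 rows; each row shifts and turns the pose as measured when the row begins; what a row does not reach is not made up. A row lasts 1/12 s, in which the tool goes at most 41.7 mm and 7.16 degrees, less where a joint would pass 70% of its speed; a pose out of reach is approached as far as the arm can. A call is refused whole if a number of a shift passes 41.7 or a number of a turn 0.125, either way. A call with a gripper value outside its range is refused whole. The fingers move at their own pace and stop on an object; "grip_force" is the grip in N (left out, the last holds). Time passes only in rows, so rows that do not move let the fingers close. It gives the time, the measured TCP pose, the force and the opening at its end, in the units of the state.
- sense(): the state, without advancing time (a new reading comes with each control period).
- optics.capture(name): name is "side" or "top"; returns a dict with "img" (480x640x3 uint8, blue, green, red), "fx", "fy", "cx", "cy" (pixels), "world_to_cam" (4x4, takes a point from world to camera coordinates). Camera axes: x right, y up, looking along -z (the intrinsics and any distortion apply to the point x, -y, -z); pixel columns grow to the right and rows downward; lengths in mm; the calibration is good to about 2 mm. A picture is of the moment at which its call begins. There is no depth.
- ctrl.finish_job(): hands the job in, once; it reports no verdict.
The state is a dict: "time_s": time; "joints": joint angles; "dq": joint speeds; "tau": joint torques, N m; "eef_pos": TCP position; "ee_rot": TCP orientation; "force": force on the tool from outside, world axes, zero at the start; "wrist_torque": the same for the moment, N m; "grip_width": opening from 0.0 (shut) to 1.0 (fully open).
Only numpy, scipy, OpenCV 4.12 (cv2) and the standard library are available. Lean on these libraries where they do the work, as an engineer would, in place of code of your own. Each camera call takes 0.05 s, during which the arm holds its last target. There are 200 camera calls.

## Working session

There is one attempt and no reset: what is moved stays moved. The work goes in short steps, Python scripts to look and compute and a tool call to move; the robot and the scene stay as the last step left them, time stands still between calls to the robot, and variables do not carry over. Pictures are saved under pics/ and viewed, about 8 in all and at most 12, crops included, and the job is handed in when it is done.

Besides the shell and the picture viewer there is one more tool, called after "Emit:" as name([rows], argument=value, ...), one row to a line, values as JSON. play_rows: Moves the arm, as the interface text tells. Its arguments: {"type":"object","properties":{"plan":{"type":"array"},"grip_force":{"type":"number"}},"required":["plan"]}

```bash
mkdir -p pics; ls
cat > h.py <<'E'
from rig import sense, optics, ctrl
import numpy as np, cv2
from scipy.optimize import least_squares
from scipy.spatial.transform import Rotation as R
def cap(n,f):
    c=optics.capture(n); cv2.imwrite('pics/'+f,c['img']); np.savez('pics/'+f+'.npz',**{k:c[k] for k in c if k!='img'}); return c
def proj(c,P):
    P=np.atleast_2d(P); W=np.array(c['world_to_cam']); q=P@W[:3,:3].T+W[:3,3]
    return np.c_[c['fx']*q[:,0]/-q[:,2]+c['cx'], c['fy']*-q[:,1]/-q[:,2]+c['cy']]
def ray(c,uv):
    W=np.array(c['world_to_cam']);d=np.array([(uv[0]-c['cx'])/c['fx'],-(uv[1]-c['cy'])/c['fy'],-1.])
    return -W[:3,:3].T@W[:3,3], W[:3,:3].T@d
def atz(c,uv,z):
    o,d=ray(c,uv); return o+d*(z-o[2])/d[2]
E
python3 - <<'E'
from h import *
for n in('side','top'):
    c=cap(n,n+'0.png'); print(n,[k for k in c],c['fx'],c['cx'],c['cy'],ray(c,(c['cx'],c['cy'])))
    if 'dist' in c: print(c['dist'])
print(sense())
E
```

```text
pics
side ['img', 'fx', 'fy', 'cx', 'cy', 'world_to_cam'] 484.842120513791 315.21183590460276 239.7993426986571 (array([ 239.28210963, -605.13375991,  804.84564227]), array([ 0.26324071,  0.7181077 , -0.64422485]))
top ['img', 'fx', 'fy', 'cx', 'cy', 'world_to_cam'] 538.902855879513 326.29622433582887 234.43976725161653 (array([ 364.43719371,   51.24102928, 1289.13577071]), array([ 0.08778665,  0.02681637, -0.99577828]))
{'time_s': 0.1, 'joints': array([ 1.02861662e+00,  3.13380835e-01,  1.49834884e+00,  1.02657742e-05,
        1.33101502e+00, -2.23407372e-01]), 'dq': array([ 1.27529003e-03, -1.02671579e-03, -2.98806149e-03,  5.22515757e-05,
       -2.41160186e-04,  1.30022623e-04]), 'tau': array([ 2.04238560e-03, -4.12896037e+01, -2.60143429e+01, -2.24256046e-04,
        3.05421381e-03,  2.38727694e-05]), 'eef_pos': array([164.40732225, 498.31342589, 197.80370821]), 'ee_rot': array([-2.19777200e-04,  1.58713365e-01,  9.87324534e-01, -5.32472248e-04]), 'force': array([ 0.27003947, -0.28250999,  0.44650693]), 'wrist_torque': array([ 0.01929533, -0.0332207 ,  0.00906871]), 'grip_width': 1.0007921276769955}
```

View pics/top0.png

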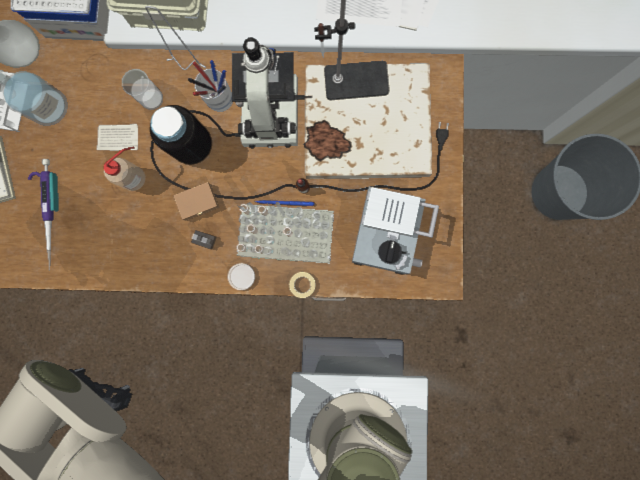

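View pics/side0.png

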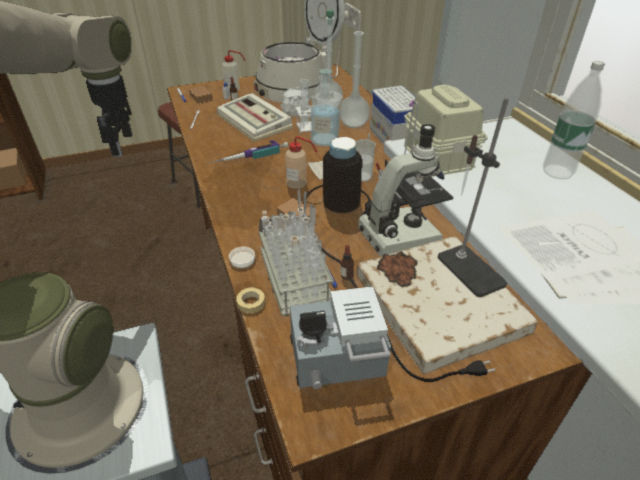

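The top view shows the housing at about (390,230), with the knob at (391,252), the handle at (430,220), the tape at (302,284) and the petri dish at (241,277). The side view shows the knob at (314,322) and the handle at (370,350). I'll zoom in on the housing in both.

Run:
```python
from h import *
a=cv2.imread('pics/top0.png')[180:280,345:455]; b=cv2.imread('pics/side0.png')[275:395,280:400]
a=cv2.resize(a,(400,364),interpolation=cv2.INTER_CUBIC); b=cv2.resize(b,(364,364),interpolation=cv2.INTER_CUBIC)
cv2.imwrite('pics/z0.png',np.hstack([a,b]))
```

```text
(no output)
```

View pics/z0.png

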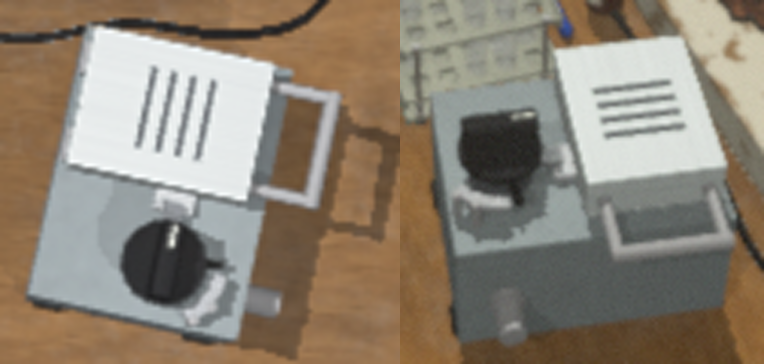

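```bash
cat > fit.py <<'E'
from h import *
ct=dict(np.load('pics/top0.png.npz')); cs=dict(np.load('pics/side0.png.npz'))
U=np.array([[-65,85,90],[65,85,90],[60,-80,122],[-50,-80,122],[-50,5,122],[60,5,122],[-90,-72,105],[-90,-4,105]],float)
T=np.array([[240,338],[32,298],[90,25],[275,63],[248,202],[65,163],[335,95],[315,203]])/3.636+[345,180]
S=np.array([[58,252],[33,95],[285,37],[328,165],[192,188],[155,47],[328,242],[216,252]])/3.033+[280,275]
def tf(p,X): return R.from_rotvec([0,0,p[2]]).apply(X)+[p[0],p[1],0]
f=lambda p:np.r_[(proj(ct,tf(p,U))-T).ravel(),(proj(cs,tf(p,U))-S).ravel()]
r=least_squares(f,[500,-50,1.5],loss='soft_l1')
if __name__=='__main__':
    print(r.x, f(r.x).reshape(2,-1,2).round(1).tolist())
    for n,q in dict(knob=[-10,50,130],handle=[-90,-38,105],hinge=[60,-38,90],s1=[-2,-62,104],s2=[-2,-14,104]).items(): print(n,tf(r.x,np.array(q,float)).round(1))
    k=np.array([392,272-0])
    print(atz(ct,(302,284),9),atz(ct,(241,277),9))
E
python3 fit.py
```

```text
[485.67218585 -58.54571299   1.38016696] [[[0.0, -0.2], [-0.2, -1.9], [2.4, -0.6], [1.0, -0.5], [0.5, -0.7], [1.1, -0.8], [0.4, -0.7], [-0.2, -0.4]], [[-1.0, 1.2], [-1.6, -1.2], [-1.4, -1.3], [-0.3, -0.1], [-2.0, -1.6], [-1.1, 0.5], [0.6, -0.9], [-0.5, 1.0]]]
knob [434.7 -58.9 130. ]
handle [ 505.9 -154.1  105. ]
hinge [534.4  -6.8  90. ]
s1 [546.2 -72.3 104. ]
s2 [499.  -63.2 104. ]
[358.03073925 140.05196848   9.        ] [370.62559093 285.78351429   9.        ]
```

Emit:
play_rows([
  [16,-37,8,0,0,0.03,0],
  [16,-37,8,0,0,0.03,0],
  [16,-37,8,0,0,0.03,0],
  [16,-37,8,0,0,0.03,0],
  [16,-37,0,0,0,0.01,0],
], grip_force=40)

```text
time_s: 0.52
eef_pos: [242.2, 310.4, 226.9]
ee_rot: [-0.002, 0.086, 0.996, -0.003]
force: [1.0, 0.1, 1.3]
grip_width: 0.497
```

Emit:
play_rows([
  [18,-37,0,0,0,0,0],
  [18,-37,0,0,0,0,0],
  [18,-37,0,0,0,0,0],
  [18,-37,0,0,0,0,0],
  [18,-37,0,0,0,0,0],
])

```text
time_s: 0.93
eef_pos: [330.1, 121.1, 227.0]
ee_rot: [-0.001, 0.084, 0.996, -0.003]
force: [1.7, 1.1, 0.8]
grip_width: 0.497
```

Emit:
play_rows([
  [21,-36,0,0,0,-0.02,0],
  [21,-36,-7,0,0,0,0],
  [21,-36,-7,0,0,0,0],
  [21,-36,-7,0,0,0,0],
  [20,-34,-7,0,0,0,0],
])

```text
time_s: 1.35
eef_pos: [431.3, -59.0, 200.5]
ee_rot: [0.001, 0.096, 0.995, -0.003]
force: [1.0, 0.9, 0.5]
grip_width: 0.499
```

Emit:
play_rows([
  [0,0,0,0,0,0,0],
  [0,0,0,0,0,0,0],
])

```text
time_s: 1.52
eef_pos: [432.7, -64.8, 197.9]
ee_rot: [-0.001, 0.1, 0.995, -0.003]
force: [-0.4, 0.8, -0.5]
grip_width: 0.502
```

Run:
```python
from h import *
print(sense())
a=cap('top','t1.png'); b=cap('side','s1.png')
a=cv2.resize(a['img'][180:280,345:455],(400,364),interpolation=cv2.INTER_CUBIC); b=cv2.resize(b['img'][255:375,270:390],(364,364),interpolation=cv2.INTER_CUBIC)
cv2.imwrite('pics/z1.png',np.hstack([a,b]))
```

```text
{'time_s': 1.5167, 'joints': array([-0.41372324,  0.11983045,  1.74045716, -0.00608459,  1.28136685,
       -1.78313826]), 'dq': array([-0.05759767,  0.05669897, -0.02588284, -0.01213611, -0.02070307,
       -0.02810872]), 'tau': array([ -1.35516152, -30.09174228, -25.87734818,  -0.09397104,
        -0.12505383,  -0.11669453]), 'eef_pos': array([432.72977153, -64.81629417, 197.90810905]), 'ee_rot': array([-9.27288653e-04,  9.96561496e-02,  9.95017663e-01, -2.76451746e-03]), 'force': array([-0.3525426 ,  0.8290546 , -0.53845621]), 'wrist_torque': array([ 0.0320266 , -0.02424316, -0.04197777]), 'grip_width': 0.501689420785074}
```

View pics/z1.png

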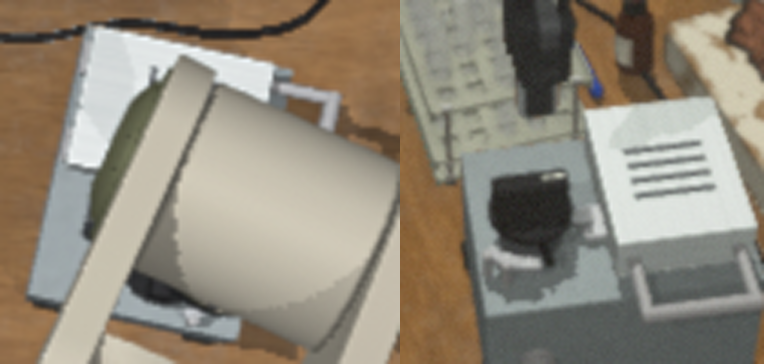

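The side crop shows the nearer fingertip's bottom centre at crop (136,112) and the knob bar top at about (129,178). I'll compare both with their projections.

Run:
```python
from fit import *
z=lambda p:((p-[270,255])*3.033).round(0).tolist()
t=np.array([432.7,-64.8,204]); y=np.array([.198,.98,0])
for k in(-28,-21): print('tip',k,z(proj(cs,t+k*y)))
x=np.array([.98,-.198,0])
print('tip corners',z(proj(cs,np.array([t-28*y-11*x,t-28*y+11*x]))))
print('knobtop corners -x face',z(proj(cs,tf(r.x,np.array([[-17,73,142],[-17,27,142],[-3,73,142.],[-3,27,142]])))))
c=z;print('top img', ((proj(ct,tf(r.x,np.array([[-10,73,142],[-10,27,142.]])))-[345,180])*3.636).round())
```

```text
tip -28 [[137.0, 151.0]]
tip -21 [[135.0, 141.0]]
tip corners [[117.0, 153.0], [157.0, 148.0]]
knobtop corners -x face [[93.0, 193.0], [170.0, 183.0], [89.0, 175.0], [166.0, 165.0]]
top img [[163. 295.]
 [180. 218.]]
```

Run:
```python
from fit import *
im=cv2.imread('pics/s1.png')[215:345,255:385]
im=cv2.resize(im,(780,780),interpolation=cv2.INTER_CUBIC)[:600]
t=np.array([432.7,-64.8,198.])
for p in proj(cs,np.array([t,t+[0,0,19],t+[0,0,73]])):
    cv2.circle(im,tuple(int(v) for v in (p-[255,215])*6),4,(0,0,255),-1)
im=cv2.convertScaleAbs(im,alpha=1.6,beta=20)
cv2.imwrite('pics/z2.png',im)
```

```text
(no output)
```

View pics/z2.png

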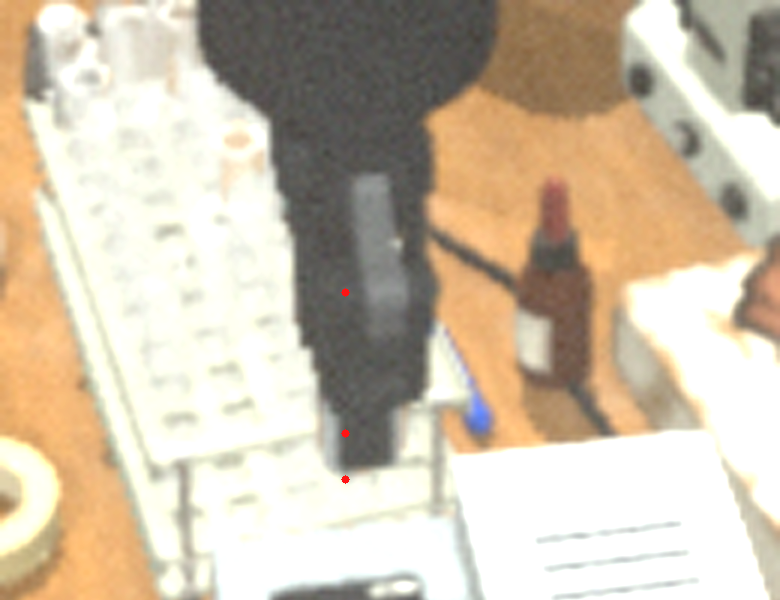

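The fingertip bottom is at about (365,468) in the crop, i.e. pixel (316,293), within 2 mm in x of the projection. I'll descend with a narrower opening and use contact force for height.

Emit:
play_rows([
  [1,5,-20,0,0,0.01,-0.25],
  [0,0,-20,0,0,0,-0.25],
  [0,0,-20,0,0,0,-0.25],
  [0,0,-8,0,0,0,-0.25],
  [0,0,0,0,0,0,-0.25],
])

```text
time_s: 2.03
eef_pos: [432.7, -53.3, 130.8]
ee_rot: [0.002, 0.09, 0.996, -0.004]
force: [-0.5, 0.1, 0.1]
grip_width: 0.372
```

Emit:
play_rows([
  [0,0,0,0,0,0,-0.25],
])

```text
time_s: 2.12
eef_pos: [432.6, -52.5, 131.4]
ee_rot: [0.002, 0.089, 0.996, -0.004]
force: [-0.6, 0.6, 0.7]
grip_width: 0.376
```

Emit:
play_rows([
  [1,-5,-3,0,0,-0.01,-0.25],
  [0,0,0,0,0,0,-0.25],
  [0,0,-4,0,0,0,-0.25],
  [0,0,0,0,0,0,-0.25],
])

```text
time_s: 2.45
eef_pos: [435.1, -58.0, 127.1]
ee_rot: [0.005, 0.094, 0.996, -0.004]
force: [0.4, -0.3, -0.7]
grip_width: 0.376
```

Run:
```python
from fit import *
s=sense(); print(s['eef_pos'],s['force'],s['wrist_torque'])
b=cap('side','s2.png')['img'][270:370,265:365]
im=cv2.resize(b,(600,600),interpolation=cv2.INTER_CUBIC); im=cv2.convertScaleAbs(im,alpha=1.8,beta=30)
for p in proj(cs,tf(r.x,np.array([[-17,73,142],[-17,27,142],[-3,73,142.],[-3,27,142]]))): cv2.circle(im,tuple(int(v) for v in (p-[265,270])*6),3,(0,0,255),-1)
cv2.imwrite('pics/z3.png',im)
```

```text
[435.13139599 -57.98066879 127.07279274] [ 0.35698327 -0.28376225 -0.67372189] [-0.00285598 -0.02836154 -0.00547183]
```

View pics/z3.png

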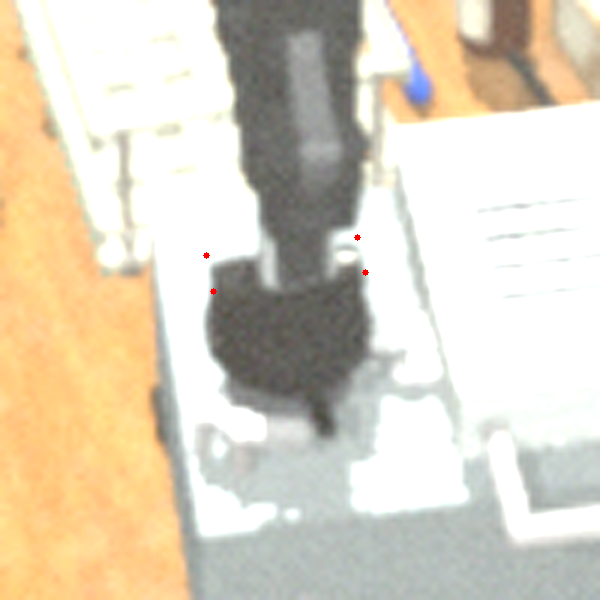

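The side view shows the fingers straddling the bar, with the fingertip at column 302 against the bar centre at 288 in the crop, so the offset is only a few mm. Now I'll close.

Emit:
play_rows([
  [0,0,-3,0,0,0,-1],
  [0,0,0,0,0,0,-1],
  [0,0,0,0,0,0,-1],
  [0,0,0,0,0,0,-1],
], grip_force=30)

```text
time_s: 2.83
eef_pos: [435.6, -58.2, 124.5]
ee_rot: [0.006, 0.094, 0.996, -0.005]
force: [-0.7, -0.7, 0.7]
grip_width: -0.004
```

The gripper shut completely, so the bar isn't between the pads. I'll look again.

Run:
```python
from fit import *
s=sense(); print(s['eef_pos'],s['force'],s['wrist_torque'],s['grip_width'])
b=cap('side','s3.png')['img'][255:355,250:380]
im=cv2.resize(b,(780,600),interpolation=cv2.INTER_CUBIC); im=cv2.convertScaleAbs(im,alpha=1.8,beta=30)
T=s['eef_pos']
for p in proj(cs,np.array([T,T+[0,0,19],T+[0,0,40]])): cv2.circle(im,tuple(int(v) for v in (p-[250,255])*6),3,(0,0,255),-1); print((p-[250,255])*6)
cv2.imwrite('pics/z4.png',im)
```

```text
[435.56555399 -58.23816463 124.54906749] [-0.70115119 -0.71428107  0.74377385] [ 0.00988926  0.0673856  -0.02371581] -0.004175790187515459
[378.34047063 389.96462762]
[378.15350872 348.16383264]
[377.94065235 300.57357653]
```

View pics/z4.png

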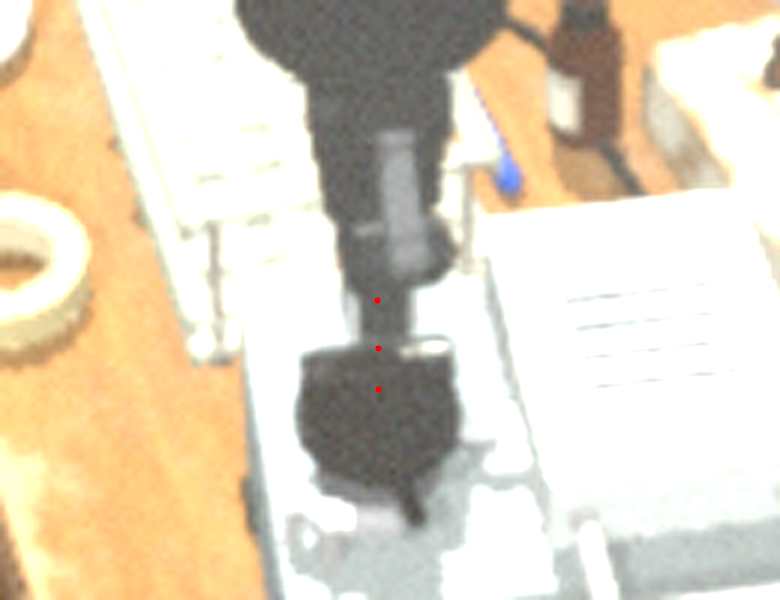

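Run:
```python
from fit import *
t=np.array([164.5,498.4,198.]);y=np.array([.313,.949,0])
b=cv2.imread('pics/side0.png')[60:180,60:160]
im=cv2.resize(b,(500,600),interpolation=cv2.INTER_CUBIC); im=cv2.convertScaleAbs(im,alpha=1.8,beta=30)
for k in(-42,0,42):
    for z in (0,13,32,86):
        p=proj(cs,t+k*y+[0,0,z])[0]; print(k,z,p.round(1)); cv2.circle(im,tuple(int(v) for v in (p-[60,60])*5),3,(0,0,255),-1)
cv2.imwrite('pics/z5.png',im)
```

```text
-42 0 [123.  171.4]
-42 13 [121.5 166.6]
-42 32 [119.4 159.4]
-42 86 [113.1 138.2]
0 0 [127.7 162. ]
0 13 [126.3 157.3]
0 32 [124.3 150.2]
0 86 [118.3 129.3]
42 0 [132.2 153.1]
42 13 [130.9 148.5]
42 32 [129.  141.5]
42 86 [123.3 121. ]
```

View pics/z5.png

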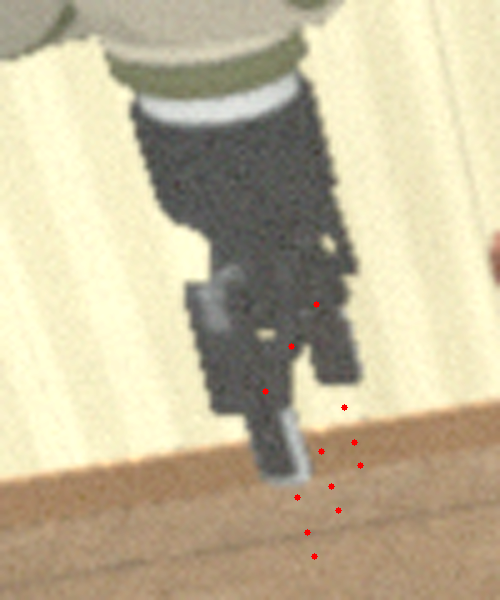

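The fingertips appear about 20 mm above the reported TCP in both poses, and the column shift points to z. I'll check this by touching the bar top gently with the shut fingers.

Emit:
play_rows([
  [0,0,-2,0,0,0,-1],
  [0,0,-2,0,0,0,-1],
])

```text
time_s: 3.05
eef_pos: [435.8, -58.3, 120.7]
ee_rot: [0.006, 0.094, 0.996, -0.005]
force: [-0.2, -0.3, 0.3]
grip_width: -0.001
```

Emit:
play_rows([
  [0,0,-2,0,0,0,-1],
  [0,0,-1,0,0,0,-1],
])

```text
time_s: 3.22
eef_pos: [435.7, -58.3, 117.1]
ee_rot: [0.006, 0.094, 0.996, -0.005]
force: [0.4, -0.5, 0.2]
grip_width: -0.001
```

Emit:
play_rows([
  [0,0,-2,0,0,0,-1],
  [0,0,-1,0,0,0,-1],
])

```text
time_s: 3.38
eef_pos: [435.6, -58.2, 113.7]
ee_rot: [0.006, 0.094, 0.996, -0.005]
force: [0.4, 0.2, 0.1]
grip_width: 0.003
```

Emit:
play_rows([
  [0,0,-2,0,0,0,-1],
  [0,0,-1,0,0,0,-1],
])

```text
time_s: 3.55
eef_pos: [435.6, -58.2, 110.3]
ee_rot: [0.006, 0.094, 0.996, -0.005]
force: [-1.0, 0.3, -0.1]
grip_width: -0.001
```

Run:
```python
from fit import *
s=sense(); print(s['eef_pos'],s['force'],s['wrist_torque'],s['grip_width'])
b=cap('side','s4.png')['img'][255:355,250:380]; a=cap('top','t4.png')
im=cv2.resize(b,(780,600),interpolation=cv2.INTER_CUBIC); im=cv2.convertScaleAbs(im,alpha=1.8,beta=30)
cv2.imwrite('pics/z6.png',im)
```

```text
[435.60523935 -58.222705   110.26734772] [-0.99065363  0.32190681 -0.12565072] [ 0.02598092 -0.02203732  0.00566295] -0.0008397210956772801
```

View pics/z6.png

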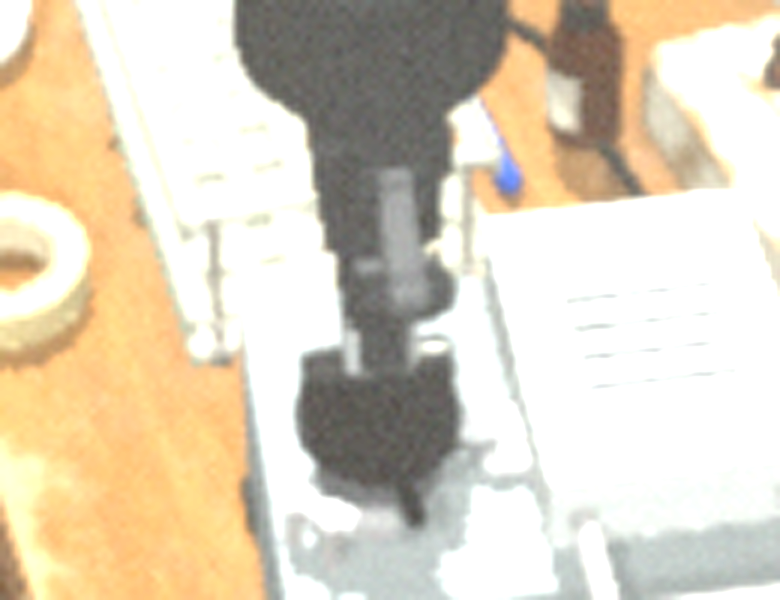

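The tip bottom is now at crop (382,375), drawn over the bar's top edge, so the tips seem to be just above the bar. I'll go a little lower, watching the force.

Emit:
play_rows([
  [0,0,-2,0,0,0,-1],
  [0,0,0,0,0,0,-1],
])

```text
time_s: 3.82
eef_pos: [435.9, -58.4, 108.6]
ee_rot: [0.006, 0.094, 0.996, -0.005]
force: [-0.9, -0.5, 2.3]
grip_width: -0.0
```

Emit:
play_rows([
  [0,0,-2,0,0,0,-1],
  [0,0,0,0,0,0,-1],
])

```text
time_s: 3.98
eef_pos: [435.9, -58.3, 106.8]
ee_rot: [0.006, 0.094, 0.996, -0.005]
force: [-1.2, 0.2, 4.5]
grip_width: 0.002
```

Emit:
play_rows([
  [0,0,-2,0,0,0,-1],
  [0,0,0,0,0,0,-1],
])

```text
time_s: 4.15
eef_pos: [436.0, -58.4, 105.3]
ee_rot: [0.007, 0.094, 0.996, -0.005]
force: [-2.3, 0.9, 6.9]
grip_width: 0.001
```

Contact came at a reported z of about 109.5, where the bar top is really at 142. The reported TCP therefore reads about 32 mm too low along the tool, and I'll correct for that. Next I'll back off, open, straddle the bar and grip.

Emit:
play_rows([
  [0,0,15,0,0,0,-1],
  [0,0,0,0,0,0,-0.25],
  [0,0,0,0,0,0,-0.25],
  [0,0,0,0,0,0,-0.25],
])

```text
time_s: 4.48
eef_pos: [436.0, -58.4, 119.9]
ee_rot: [0.007, 0.094, 0.996, -0.005]
force: [-0.3, -0.8, 0.3]
grip_width: 0.37
```

Emit:
play_rows([
  [0,0,-12,0,0,0,-0.25],
  [0,0,-8,0,0,0,-0.25],
  [0,0,0,0,0,0,-0.25],
])

```text
time_s: 4.73
eef_pos: [435.6, -58.2, 97.9]
ee_rot: [0.006, 0.094, 0.996, -0.005]
force: [-0.8, -0.8, 0.5]
grip_width: 0.376
```

Emit:
play_rows([
  [0,0,-5,0,0,0,-0.25],
  [0,0,0,0,0,0,-0.25],
])

```text
time_s: 4.9
eef_pos: [435.2, -58.1, 91.9]
ee_rot: [0.005, 0.094, 0.996, -0.004]
force: [-0.4, -0.1, 0.4]
grip_width: 0.375
```

Emit:
play_rows([
  [0,0,-4,0,0,0,-0.25],
  [0,0,0,0,0,0,-0.25],
  [0,0,0,0,0,0,-1],
  [0,0,0,0,0,0,-1],
  [0,0,0,0,0,0,-1],
])

```text
time_s: 5.32
eef_pos: [435.6, -56.3, 87.9]
ee_rot: [0.006, 0.095, 0.995, -0.003]
force: [0.2, -2.6, -2.4]
grip_width: 0.155
```

Emit:
play_rows([
  [0,0,-4,0,0,0,-1],
  [0,0,-4,0,0,0,-1],
])

```text
time_s: 5.48
eef_pos: [435.7, -56.4, 80.7]
ee_rot: [0.006, 0.095, 0.995, -0.003]
force: [-4.0, 1.5, 12.6]
grip_width: 0.158
```

Emit:
play_rows([
  [0,0,-2,0,0,0,-1],
  [0,0,-1,0,0,0,-1],
])

```text
time_s: 5.65
eef_pos: [435.9, -56.3, 80.5]
ee_rot: [0.006, 0.094, 0.996, -0.003]
force: [-9.0, 2.9, 16.2]
grip_width: 0.156
```

Emit:
play_rows([
  [0,0,-2,0,0,-0.12,-1],
  [0,0,-2,0,0,-0.12,-1],
  [0,0,-2,0,0,-0.12,-1],
  [0,0,-2,0,0,-0.12,-1],
])

```text
time_s: 5.98
eef_pos: [436.0, -56.5, 80.3]
ee_rot: [0.006, 0.335, 0.942, -0.006]
force: [-12.8, 4.4, 31.0]
grip_width: 0.156
```

Emit:
play_rows([
  [0,0,-1,0,0,-0.12,-1],
  [0,0,-1,0,0,-0.12,-1],
  [0,0,-1,0,0,-0.12,-1],
  [0,0,-1,0,0,-0.12,-1],
  [0,0,-1,0,0,-0.12,-1],
])

```text
time_s: 6.4
eef_pos: [435.6, -56.6, 80.5]
ee_rot: [0.005, 0.609, 0.793, -0.008]
force: [-6.7, 1.8, 18.0]
grip_width: 0.155
```

Emit:
play_rows([
  [0,0,-1,0,0,-0.1,-1],
  [0,0,-1,0,0,-0.1,-1],
  [0,0,-1,0,0,-0.05,-1],
  [0,0,0,0,0,0,-1],
])

```text
time_s: 6.73
eef_pos: [435.3, -57.3, 81.2]
ee_rot: [0.005, 0.707, 0.707, -0.01]
force: [-3.3, 4.5, 8.5]
grip_width: 0.155
```

Run:
```python
from h import *
s=sense(); print(s['eef_pos'],s['force'],s['wrist_torque'],s['grip_width'])
w,x,y,z=s['ee_rot'];print(2*np.arctan2(y,x)-np.pi/2,R.from_quat([x,y,z,w]).as_matrix().round(3))
```

```text
[435.33577692 -57.26162334  81.17761032] [-3.26529568  4.54321108  8.49583674] [0.67701659 0.54535312 1.51162126] 0.1546858376002947
0.0009557650672733509 [[-0.001  1.    -0.007]
 [ 1.     0.001 -0.022]
 [-0.022 -0.007 -1.   ]]
```

Emit:
play_rows([
  [0,0,0,0,0,0,-0.4],
  [0,0,0,0,0,0,-0.35],
  [0,0,0,0,0,0,-0.35],
  [0,0,20,0,0,0,-0.35],
  [0,0,30,0,0,0,-0.35],
])

```text
time_s: 7.15
eef_pos: [433.2, -57.0, 129.0]
ee_rot: [0.003, 0.706, 0.708, -0.012]
force: [0.8, -1.3, 0.7]
grip_width: 0.325
```

Emit:
play_rows([
  [0,0,30,0,0,0.12,-0.35],
  [0,0,20,0,0,0.12,-0.35],
  [10,-15,0,0,0,0.12,-0.35],
  [14,-20,0,0,0,0.12,-0.35],
  [14,-20,0,0,0,0.12,-0.35],
])

```text
time_s: 7.57
eef_pos: [473.3, -112.4, 186.7]
ee_rot: [0.012, 0.456, 0.89, -0.01]
force: [-0.3, 0.2, -0.1]
grip_width: 0.324
```

Emit:
play_rows([
  [11,-14,0,0,0,0.124,-0.35],
  [11,-14,0,0,0,0.124,-0.35],
  [10,-10,0,0,0,0.124,-0.35],
  [0,0,0,0,0,0.124,-0.35],
  [0,0,0,0,0,0.124,-0.35],
])

```text
time_s: 7.98
eef_pos: [508.9, -157.2, 184.7]
ee_rot: [0.015, 0.161, 0.987, -0.007]
force: [-0.7, 0.5, -0.4]
grip_width: 0.328
```

Emit:
play_rows([
  [0,0,0,0,0,0.12,-0.35],
  [0,0,0,0,0,0,-0.35],
  [0,0,0,0,0,0,-0.35],
])

```text
time_s: 8.23
eef_pos: [509.1, -158.3, 183.2]
ee_rot: [0.015, 0.099, 0.995, -0.006]
force: [0.4, -0.4, 0.7]
grip_width: 0.322
```

Run:
```python
from fit import *
s=sense(); print(s['eef_pos'],s['force'],s['grip_width'])
w,x,y,z=s['ee_rot'];print(2*np.arctan2(y,x)-np.pi/2,R.from_quat([x,y,z,w]).as_matrix().round(3)[:,2])
print(f(r.x).reshape(2,-1,2)[:,6:])
```

```text
[ 509.08954864 -158.27615957  183.23957985] [ 0.35428346 -0.39938294  0.71235151] 0.322357556815627
1.3724060950892474 [ 0.029 -0.014 -0.999]
[[[ 0.42594697 -0.74241721]
  [-0.24810505 -0.44830983]]

 [[ 0.5626894  -0.89047463]
  [-0.48992552  0.98919103]]]
```

Emit:
play_rows([
  [-3,5,0,0.014,0.029,0,-0.35],
  [0,0,-35,0,0,0,-0.35],
  [0,0,-35,0,0,0,-0.35],
  [0,0,-15,0,0,0,-0.35],
  [0,0,0,0,0,0,-0.35],
])

```text
time_s: 8.65
eef_pos: [506.6, -153.4, 96.3]
ee_rot: [0.002, 0.109, 0.994, -0.001]
force: [-0.7, -0.1, -0.6]
grip_width: 0.323
```

Emit:
play_rows([
  [0,0,0,0,0,0,-0.35],
])

```text
time_s: 8.73
eef_pos: [506.5, -153.3, 96.2]
ee_rot: [0.001, 0.11, 0.994, -0.001]
force: [-0.0, 0.2, 0.7]
grip_width: 0.324
```

Emit:
play_rows([
  [0,0,-14,0,0,0.01,-0.35],
  [0,0,-6,0,0,0,-0.35],
  [0,0,0,0,0,0,-0.35],
])

```text
time_s: 8.98
eef_pos: [508.1, -154.1, 78.9]
ee_rot: [0.004, 0.107, 0.994, -0.002]
force: [-0.4, -0.6, -0.8]
grip_width: 0.327
```

Emit:
play_rows([
  [0,0,-10,0,0,0,-0.35],
  [0,0,-6,0,0,0,-0.35],
  [0,0,0,0,0,0,-0.35],
])

```text
time_s: 9.23
eef_pos: [509.5, -154.8, 64.2]
ee_rot: [0.006, 0.108, 0.994, -0.003]
force: [-0.4, -0.2, 0.3]
grip_width: 0.322
```

Emit:
play_rows([
  [0,0,-1,0,0,0,-0.6],
  [0,0,0,0,0,0,-1],
  [0,0,0,0,0,0,-1],
  [0,0,0,0,0,0,-1],
], grip_force=25)

```text
time_s: 9.57
eef_pos: [510.2, -152.1, 63.5]
ee_rot: [0.006, 0.108, 0.994, -0.001]
force: [-1.2, -1.7, -1.7]
grip_width: 0.1
```

Emit:
play_rows([
  [-2,0,0,0,0,0,-0.5],
  [0,0,-6,0,0,0,-0.5],
  [0,0,0,0,0,0,-0.5],
  [0,0,0,0,0,0,-1],
  [0,0,0,0,0,0,-1],
])

```text
time_s: 9.98
eef_pos: [508.3, -151.9, 57.4]
ee_rot: [0.007, 0.109, 0.994, -0.0]
force: [1.1, 4.7, 0.2]
grip_width: 0.106
```

```bash
cat > arc.py <<'E'
from fit import *
import sys
s=sense(); P=s['eef_pos']; print(P,s['force'],s['grip_width'])
yaw=r.x[2]; ux=np.array([np.cos(yaw),np.sin(yaw),0])
def H(th): # displacement of handle from shut
    a=np.pi-np.arctan2(15,150)-th; L=np.hypot(150,15)
    return ux*(L*np.cos(a)+150)+np.array([0,0,L*np.sin(a)-15])
ths=np.linspace(0,1.72,19)
d=np.array([H(t) for t in ths]); 
for t,v in zip(ths,d): print(t.round(3),(P+v).round(1))
print(np.diff(d,axis=0).round(1).tolist())
E
python3 arc.py
```

```text
[ 508.30403263 -151.87639051   57.43464747] [1.05994222 4.73605972 0.23218802] 0.10638087150691479
0.0 [ 508.3 -151.9   57.4]
0.096 [ 508.7 -149.8   71.7]
0.191 [ 509.4 -146.4   85.7]
0.287 [ 510.3 -141.7   99.2]
0.382 [ 511.4 -135.8  112.3]
0.478 [ 512.8 -128.6  124.7]
0.573 [ 514.4 -120.3  136.4]
0.669 [ 516.2 -111.   147.2]
0.764 [ 518.2 -100.7  157.1]
0.86 [520.3 -89.5 165.9]
0.956 [522.6 -77.6 173.6]
1.051 [525.1 -65.  180.1]
1.147 [527.6 -51.8 185.3]
1.242 [530.2 -38.2 189.3]
1.338 [532.9 -24.3 191.8]
1.433 [535.6 -10.2 193.1]
1.529 [538.4   4.  192.9]
1.624 [541.1  18.  191.4]
1.72 [543.8  31.9 188.5]
[[0.4, 2.1, 14.2], [0.7, 3.4, 14.0], [0.9, 4.7, 13.6], [1.1, 5.9, 13.1], [1.4, 7.1, 12.4], [1.6, 8.3, 11.7], [1.8, 9.3, 10.8], [2.0, 10.3, 9.9], [2.2, 11.2, 8.8], [2.3, 12.0, 7.7], [2.4, 12.6, 6.5], [2.5, 13.2, 5.2], [2.6, 13.6, 3.9], [2.7, 13.9, 2.6], [2.7, 14.1, 1.2], [2.7, 14.1, -0.1], [2.7, 14.1, -1.5], [2.7, 13.9, -2.9]]
```

Emit:
play_rows([
  [0.4,2,14,0,0,0,-1],
  [0.7,3.4,14,0,0,0,-1],
  [0,0,0,0,0,0,-1],
])

```text
time_s: 10.23
eef_pos: [509.3, -146.7, 85.4]
ee_rot: [0.006, 0.109, 0.994, -0.001]
force: [-0.2, 2.0, -0.1]
grip_width: 0.103
```

Emit:
play_rows([
  [1,4.7,13.6,0,0,0,-1],
  [1.1,6,13,0,0,0,-1],
  [1.4,7,12.4,0,0,0,-1],
  [1.6,8.3,11.7,0,0,0,-1],
])

```text
time_s: 10.57
eef_pos: [513.6, -123.8, 134.4]
ee_rot: [0.005, 0.109, 0.994, -0.003]
force: [-1.0, -2.6, -1.2]
grip_width: 0.105
```

Emit:
play_rows([
  [0,0,0,0,0,0,-1],
])

```text
time_s: 10.65
eef_pos: [513.9, -123.2, 135.4]
ee_rot: [0.006, 0.108, 0.994, -0.003]
force: [-0.4, 1.1, -1.1]
grip_width: 0.102
```

Emit:
play_rows([
  [2,12,11.5,0,0,0,-1],
  [2,10.5,10,0,0,0,-1],
  [2.2,11.5,9,0,0,0,-1],
  [2.3,12,7.7,0,0,0,-1],
  [2.4,13,6.5,0,0,0,-1],
])

```text
time_s: 11.07
eef_pos: [523.8, -74.0, 180.0]
ee_rot: [0.006, 0.11, 0.994, -0.012]
force: [-2.9, -6.1, 6.9]
grip_width: 0.112
```

Emit:
play_rows([
  [0,0,0,0,0,0,-1],
])

```text
time_s: 11.15
eef_pos: [524.0, -73.4, 180.5]
ee_rot: [0.006, 0.109, 0.994, -0.013]
force: [-2.5, -0.2, 2.6]
grip_width: 0.101
```

Emit:
play_rows([
  [2,11,1,0,0,0,-1],
  [2.5,13,3,0,0,0,-1],
  [2.6,13.6,2,0,0,0,-1],
])

```text
time_s: 11.4
eef_pos: [530.6, -44.1, 190.7]
ee_rot: [0.008, 0.111, 0.994, -0.02]
force: [-10.1, -2.6, 13.5]
grip_width: 0.098
```

Run:
```python
from fit import *
s=sense(); print(s['eef_pos'],s['force'],s['wrist_torque'],s['grip_width'])
c=cap('side','s5.png'); 
im=cv2.resize(c['img'][200:380,260:440],(600,600),interpolation=cv2.INTER_CUBIC)
cv2.imwrite('pics/z7.png',im)
```

```text
[530.63623595 -44.10206345 190.74151441] [-10.06943584  -2.63832845  13.4705814 ] [-0.71569596  1.56220666  0.20193843] 0.09848262058724742
```

View pics/z7.png

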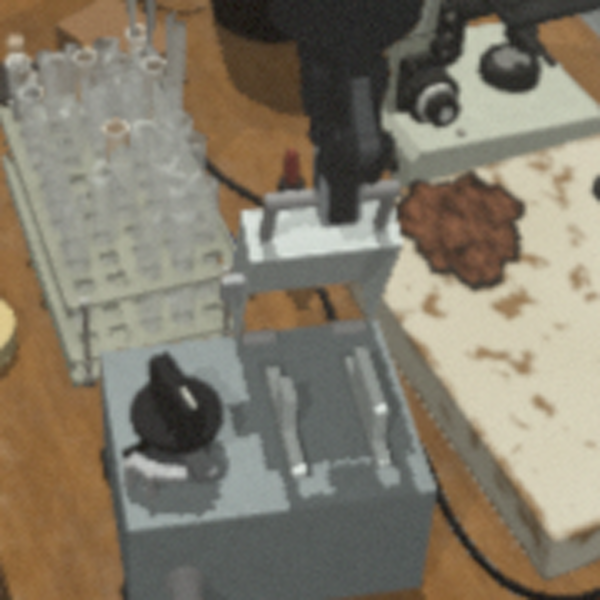

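The side view shows the flap at about 1.2 rad with the knob turned. Both tabs are visible, at (285,410) and (370,400). Wrist forces are building from the clamped bar, so I'll loosen the fingers into a cage and push the bar the rest of the way.

Emit:
play_rows([
  [0,0,0,0,0,0,-0.6],
  [0,0,0,0,0,0,-0.6],
  [0,0,-2,0,0.03,0,-0.6],
])

```text
time_s: 11.7
eef_pos: [531.1, -42.8, 187.8]
ee_rot: [-0.006, 0.11, 0.994, -0.021]
force: [-0.1, 0.3, 0.6]
grip_width: 0.203
```

Emit:
play_rows([
  [2.7,14,1,0,0,0,-0.6],
  [2.7,14,1,0,0,0,-0.6],
  [2.7,14,0,0,0,0,-0.6],
])

```text
time_s: 11.95
eef_pos: [539.3, -3.9, 185.8]
ee_rot: [-0.009, 0.113, 0.993, -0.022]
force: [-0.4, -0.1, 0.7]
grip_width: 0.197
```

Emit:
play_rows([
  [2.7,13,2,0,0,0,-0.6],
  [2.7,12,0,0,0,0,-0.6],
  [2,10,-1,0,0,0,-0.6],
  [0,0,0,0,0,0,-0.6],
])

```text
time_s: 12.28
eef_pos: [546.9, 32.9, 182.3]
ee_rot: [-0.011, 0.113, 0.993, -0.021]
force: [0.8, 0.5, -0.5]
grip_width: 0.203
```

Run:
```python
from fit import *
s=sense(); print(s['eef_pos'],s['force'],s['wrist_torque'],s['grip_width'])
a=cap('top','t6.png')['img'][170:290,345:465]; c=cap('side','s6.png')['img'][200:380,260:440]
im=np.hstack([cv2.resize(x,(400,400),interpolation=cv2.INTER_CUBIC) for x in(a,c)])
cv2.imwrite('pics/z8.png',im)
```

```text
[546.85500752  32.945163   182.26237354] [ 0.82097717  0.45409783 -0.53047857] [ 0.01471655 -0.00462111 -0.0066195 ] 0.20266516423799608
```

View pics/z8.png

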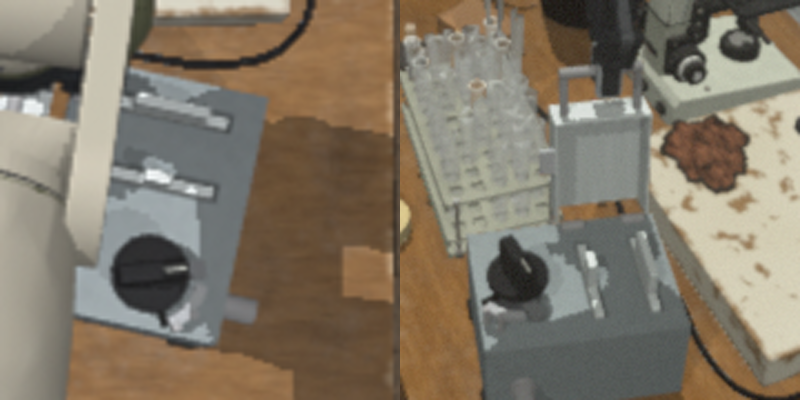

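The top crop shows a broad tab in the far slot at about (180,110) and a narrow tab in the near slot at (158,172), so the filter is in the slot at y −62. I'll check the flap angle and the tab position numerically.

Run:
```python
from fit import *
for th in(1.5,1.6,1.7,1.75):
    a=np.pi-np.arctan2(15,150)-th;L=np.hypot(150,15)
    P=np.array([[60+L*np.cos(a),y,90+L*np.sin(a)] for y in(-6,-70)])
    print(th,((proj(cs,tf(r.x,P))-[260,200])/.45).round(0).tolist())
for y in(-62,-14):
  for w in(25,9):
    P=np.array([[-2-w,y,115],[-2+w,y,115.]]); print(y,w,((proj(ct,tf(r.x,P))-[345,170])/.3).round().tolist(),((proj(cs,tf(r.x,P))-[260,200])/.45+[400,0]).round().tolist())
im=cv2.imread('pics/t6.png')[170:290,345:465]
g=cv2.cvtColor(im,cv2.COLOR_BGR2GRAY)
for rr in range(28,40): print(rr,g[rr,36:76].tolist())
```

```text
1.5 [[171.0, 94.0], [248.0, 86.0]]
1.6 [[167.0, 84.0], [243.0, 76.0]]
1.7 [[164.0, 75.0], [239.0, 67.0]]
1.75 [[162.0, 71.0], [236.0, 63.0]]
-62 25 [[214.0, 110.0], [139.0, 94.0]] [[654.0, 274.0], [640.0, 230.0]]
-62 9 [[190.0, 105.0], [163.0, 99.0]] [[650.0, 259.0], [644.0, 243.0]]
-14 25 [[199.0, 181.0], [124.0, 165.0]] [[598.0, 281.0], [585.0, 236.0]]
-14 9 [[175.0, 176.0], [148.0, 170.0]] [[593.0, 266.0], [589.0, 250.0]]
28 [132, 96, 76, 78, 94, 161, 230, 224, 179, 148, 121, 128, 147, 145, 144, 144, 145, 144, 144, 145, 146, 148, 156, 147, 117, 112, 108, 108, 109, 109, 109, 109, 109, 107, 108, 108, 110, 109, 110, 110]
29 [154, 162, 140, 119, 120, 160, 176, 174, 167, 164, 163, 163, 167, 147, 136, 142, 146, 144, 144, 143, 132, 106, 111, 112, 108, 108, 110, 110, 109, 108, 107, 108, 108, 108, 109, 110, 110, 110, 108, 108]
30 [146, 170, 163, 136, 118, 159, 165, 166, 166, 167, 166, 166, 166, 163, 162, 163, 158, 150, 142, 133, 105, 106, 103, 107, 106, 105, 109, 109, 110, 108, 108, 107, 107, 108, 109, 110, 110, 110, 109, 109]
31 [160, 167, 164, 138, 101, 111, 120, 133, 150, 162, 164, 165,
[... 1034 characters left out ...]
06, 107, 105, 106, 104, 107, 121, 156, 168, 169, 170, 170, 161, 130, 88, 106, 110, 110, 110, 110, 109]
37 [109, 111, 111, 111, 110, 109, 109, 110, 111, 110, 111, 110, 110, 109, 108, 108, 105, 103, 103, 100, 101, 97, 95, 100, 106, 113, 135, 155, 164, 171, 176, 166, 106, 88, 108, 111, 110, 111, 111, 110]
38 [108, 111, 111, 110, 110, 111, 111, 111, 111, 111, 111, 111, 111, 109, 108, 109, 108, 109, 108, 108, 108, 107, 103, 101, 99, 93, 94, 98, 102, 118, 137, 134, 87, 93, 111, 111, 110, 110, 111, 111]
39 [108, 111, 110, 109, 109, 110, 110, 111, 111, 111, 111, 111, 110, 109, 109, 108, 110, 109, 108, 109, 109, 109, 109, 108, 107, 106, 103, 101, 97, 98, 97, 91, 78, 100, 110, 110, 109, 110, 111, 111]
```

Flap ≈1.68 rad (bar pixels fit 1.65–1.7), and the broad tab is where the fit predicts. I'll retreat upwards, then turn and move over the filter tab.

Emit:
play_rows([
  [0,0,15,0,0,0,-0.6],
  [0,0,25,0,0,0,-0.6],
  [0,0,30,0.02,-0.013,0,-0.5],
  [0,-10,10,0.02,-0.013,-0.11,-0.3],
  [0,-16,0,0,0,-0.12,0],
])

```text
time_s: 12.8
eef_pos: [545.4, 4.4, 264.1]
ee_rot: [-0.002, 0.228, 0.974, 0.003]
force: [0.2, 0.3, 0.5]
grip_width: 0.478
```

Emit:
play_rows([
  [0,-18,0,0,0,-0.12,0],
  [0,-18,0,0,0,-0.12,0],
  [0,-18,0,0,0,-0.12,0],
  [0,-16,0,0,0,-0.12,0],
  [0,-10,0,0,0,-0.12,0],
])

```text
time_s: 13.22
eef_pos: [545.0, -83.6, 266.0]
ee_rot: [0.001, 0.518, 0.856, 0.003]
force: [-0.0, -0.0, -0.2]
grip_width: 0.499
```

Emit:
play_rows([
  [0,0,0,0,0,-0.12,0],
  [0,0,0,0,0,-0.12,0],
  [0,0,0,0,0,-0.12,0],
  [0,0,0,0,0,-0.12,0],
  [0,0,0,0,0,-0.1,0],
])

```text
time_s: 13.63
eef_pos: [543.9, -90.7, 265.3]
ee_rot: [0.002, 0.75, 0.662, 0.002]
force: [0.1, -0.1, 0.3]
grip_width: 0.5
```

```bash
cat > st.py <<'E'
from h import *
s=sense(); print(s['time_s'],s['eef_pos'],s['force'],s['wrist_torque'],s['grip_width'])
w,x,y,z=s['ee_rot'];M=R.from_quat([x,y,z,w]).as_matrix();print('az',np.arctan2(M[1,1],M[0,1]),'tz',M[:,2].round(3))
E
python3 st.py
```

```text
13.6333 [543.88074296 -90.74254315 265.28352609] [ 0.078338   -0.13160392  0.26056204] [ 0.05527723  0.02078541 -0.02094234] 0.499987660991171
az -0.12395738203131546 tz [ 0.006 -0.001 -1.   ]
```

Emit:
play_rows([
  [1,10,0,0,0.006,-0.066,0],
  [0,8,-30,0,0,0,0],
  [0,0,-40,0,0,0,0],
  [0,0,-40,0,0,0,0],
  [0,0,-35,0,0,0,0],
])

```text
time_s: 14.05
eef_pos: [547.5, -77.1, 123.6]
ee_rot: [0.009, 0.776, 0.631, 0.005]
force: [1.2, -0.7, 0.2]
grip_width: 0.504
```

Emit:
play_rows([
  [0,0,0,0,0,0,0],
  [0,0,0,0,0,0,0],
])

```text
time_s: 14.22
eef_pos: [544.0, -77.2, 117.9]
ee_rot: [0.004, 0.776, 0.631, 0.002]
force: [0.5, -0.3, 0.5]
grip_width: 0.499
```

```bash
python3 st.py
```

```text
14.2167 [543.99954111 -77.17731842 117.89532867] [ 0.46127195 -0.28802275  0.53264802] [-0.02767996  0.0190712   0.01596738] 0.4994480303552744
az -0.20624372872991556 tz [ 0.008 -0.004 -1.   ]
```

Emit:
play_rows([
  [0,5,-15,0.004,0.008,0.015,0],
  [0,0,-15,0,0,0,0],
  [0,0,-8,0,0,0,0],
  [0,0,0,0,0,0,0],
])

```text
time_s: 14.55
eef_pos: [547.3, -73.6, 83.7]
ee_rot: [0.004, 0.771, 0.637, 0.002]
force: [0.4, -0.1, -0.2]
grip_width: 0.5
```

Emit:
play_rows([
  [0,0,-8,0,0,0,0],
  [0,0,-4,0,0,0,0],
  [0,0,0,0,0,0,0],
])

```text
time_s: 14.8
eef_pos: [549.0, -74.0, 73.2]
ee_rot: [0.006, 0.771, 0.637, 0.003]
force: [0.0, 0.0, 0.1]
grip_width: 0.501
```

```bash
python3 st.py
```

```text
14.8 [548.95763187 -74.0087226   73.22358705] [0.00826641 0.03609885 0.08552832] [-0.03029492 -0.01888946  0.00129687] 0.5007807868813987
az -0.18920107336495806 tz [ 0.013 -0.004 -1.   ]
```

Emit:
play_rows([
  [-4,1,-6,0.004,0.013,0,0],
  [0,0,-4,0,0,0,0],
  [0,0,0,0,0,0,-0.4],
  [-1,0,0,0,0,0,-0.7],
  [0,0,0,0,0,0,-1],
], grip_force=35)

```text
time_s: 15.22
eef_pos: [544.1, -73.1, 63.2]
ee_rot: [0.0, 0.771, 0.637, -0.0]
force: [3.3, -0.0, 2.9]
grip_width: 0.083
```

Emit:
play_rows([
  [0,0,0,0,0,0,-1],
  [0,0,0,0,0,0,-1],
])

```text
time_s: 15.38
eef_pos: [544.2, -73.1, 63.4]
ee_rot: [0.0, 0.771, 0.637, -0.0]
force: [0.2, -0.9, -0.4]
grip_width: 0.082
```

```bash
python3 st.py
```

```text
15.3833 [544.19167427 -73.12869353  63.41191126] [ 0.17637598 -0.91472163 -0.37707545] [ 0.01042271 -0.01469895  0.00970508] 0.0823022884181241
az -0.18910850963410267 tz [ 0.    -0.001 -1.   ]
```

Emit:
play_rows([
  [0,0,8,0,0,0,-1],
  [0,0,10,0,0,0,-1],
  [0,0,10,0,0,0,-1],
])

```text
time_s: 15.63
eef_pos: [543.9, -73.1, 92.1]
ee_rot: [-0.0, 0.771, 0.637, -0.0]
force: [-0.1, -0.5, -0.6]
grip_width: 0.086
```

Emit:
play_rows([
  [0,0,14,0,0,0,-1],
  [0,0,16,0,0,0,-1],
  [0,0,16,0,0,0,-1],
  [0,0,20,0,0,0,-1],
  [0,0,20,0,0,0,-1],
])

```text
time_s: 16.05
eef_pos: [542.4, -72.5, 185.7]
ee_rot: [-0.001, 0.771, 0.637, -0.001]
force: [0.0, 0.1, -1.9]
grip_width: 0.084
```

```bash
python3 st.py
```

```text
16.05 [542.3816921  -72.49268053 185.67364434] [ 0.02206217  0.08885277 -1.86979165] [-0.01224273  0.00212473  0.01529563] 0.08386633689754486
az -0.1891126978794243 tz [-0.003  0.    -1.   ]
```

Emit:
play_rows([
  [0,0,15,0,0,0,-1],
  [0,0,15,0,0,0.06,-1],
  [0,-10,15,0,0,0.06,-1],
  [0,-15,0,0,0,0.05,-1],
  [0,-10,0,0,0,0.02,-1],
])

```text
time_s: 16.47
eef_pos: [542.0, -106.5, 244.7]
ee_rot: [0.004, 0.703, 0.712, 0.001]
force: [0.5, 0.0, -2.2]
grip_width: 0.081
```

Emit:
play_rows([
  [0,0,0,0,0,0,-1],
  [0,0,0,0,0,0,-1],
  [0,0,0,0,0,0,-1],
  [0,0,0,0,0,0,-1],
])

```text
time_s: 16.8
eef_pos: [541.3, -106.8, 248.0]
ee_rot: [0.005, 0.703, 0.711, 0.002]
force: [-0.4, 0.7, -0.8]
grip_width: 0.085
```

```bash
python3 st.py
python3 - <<'E'
from h import *
a=cap('top','t9.png')['img'][170:290,345:465]; c=cap('side','s9.png')['img'][190:380,260:450]
cv2.imwrite('pics/z9.png',np.hstack([cv2.resize(x,(400,400),interpolation=cv2.INTER_CUBIC) for x in(a,c)]))
E
```

```text
16.8 [ 541.26802221 -106.7664135   247.96208316] [-0.41771482  0.6573245  -0.80471788] [ 0.02083268 -0.0035608  -0.02606998] 0.08506631182107045
az 0.010273732405137822 tz [ 0.009 -0.004 -1.   ]
```

View pics/z9.png

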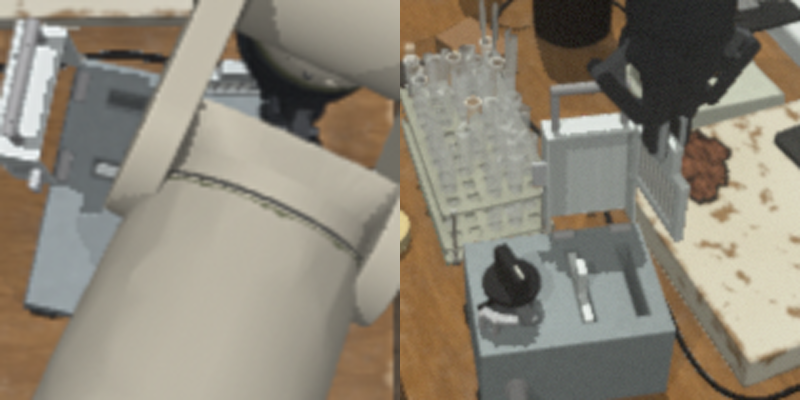

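The last view shows the filter grille upright in the gripper at (660,180), its slot empty at (635,275), the blank plate still in place at (582,285), the hood open and the knob turned. I'll hand the job in.

```bash
python3 -c "
from h import *
s=sense();print(s['dq'].round(4));print(ctrl.finish_job())"
```

```text
[-0.0025  0.0052 -0.0011 -0.0001 -0.001  -0.0044]
the job is handed in; nothing more can be done
None
```

I pressed the knob fully down and turned it clockwise to its stop. I then raised the hood to about 1.7 rad, drew the filter plate from the far slot, and handed the job in while holding it up facing the window. The whole run took about 17 s.

**Last checks:**
- **Plate height:** the lower edge is about 215 mm above the desk.
- **Plate attitude:** it is about 0.01 rad off square to the window and about 0.01 rad off vertical, judged from the tool pose.
- **Hold:** the arm is still, the grip is 35 N at about 7 mm opening, and there is no sign of outside contact.
- **Rest of the scene:** the last side picture shows the hood open, the knob turned, the filter's slot empty and the blank plate in place. I did not measure the tape, dropper bottle or petri dish, but the arm never worked near them.

**What disagreed or failed on the way:**
- **TCP height:** the reported TCP read about 32 mm lower than the real fingertips. My first grip closed on air above the knob. I found the offset by touching the bar top and corrected for it afterwards.
- **Opening the hood:** wrist forces rose to about 17 N with the handle clamped. I loosened the fingers and pushed the bar the rest of the way.
- **Flap and latch angles:** the flap angle is estimated from pictures. The latch angle is inferred from how far the tool turned and the 1.5 N m it met at the stop.

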